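# Find the heavy-duty trolley wheel and seat it on the jig

### The job

Two trolley wheels look alike but one has a heavier core: set one gently on each pan of the balance and let go, so that the beam shows which is heavier. Then put the heavier wheel over the stub axle of the blue jig and press it firmly, but not hard, straight down until its orange sleeve stops solid, and let go. Leave the lighter wheel on its pan and everything else on the bench where it is.

Things in the scene. Friction and masses are not known exactly. Their poses are not given: they have to be found in the camera images.
- wheel_p: one of the two look-alike trolley wheels, standing flat with its axis (z) vertical: black tyre 64 mm across and 24 mm high, above it a yellow hub tube 30 mm across from 24 to 52 mm height (the place to grip), a 20 mm bore right through. Origin: centre of the underside. 0.15 to 0.45 kg; which is heavier must be found with the balance (if within 20 g, either counts)
- wheel_q: the other look-alike trolley wheel, same shape, size and origin as wheel_p
- tray: shallow blue tray fixed to the bench, 290 x 100 mm (its x and y), rim 22 mm high, floor 4 mm thick, in which both wheels stand at the start. Origin: centre of its underside
- balance: grey equal-arm balance fixed to the bench, foot 130 x 190 mm; its beam lies along its y axis, hinged at its middle 85 mm above the bench. The white pointer plate on its -x side is 133 mm high. Origin: centre of its underside
- beam (a joint): beam angle in rad: 0 level (as when empty), above 0 the left (balance +y) pan is low, below 0 the right pan is low; stops at +-0.12 (a pan rises or sinks 14 mm). It is damped: after both wheels stand free on the pans it may take up to 3 s to settle; 20 g of difference tips it fully
- pan_left: aluminium dish of the balance on the +y end of the beam; stays level; flat floor about 85 mm across, rim 6 mm above the floor and 100 mm across. Origin: its pivot on the beam, 26 mm below the dish floor
- pan_right: the same dish on the -y end of the beam
- pan_left_floor (a point): centre of the floor of the left dish, where a wheel stands; 111 mm above the bench when level. An unloaded pan gives way to its stop at under 1 N: set a wheel down at 20 mm/s or less (30 N damages it)
- pan_right_floor (a point): the same for the right dish
- jig: blue block fixed to the bench, 130 x 110 x 44 mm, with an upright steel stub axle (16 mm across, the last 10 mm tapered to 6 mm) in its middle and an orange sleeve (48 mm across) round the axle, its top 61 to 85 mm above the bench at the start. A tight fit holds the sleeve, so a wheel set on it stays up until pressed. Origin: centre of the underside
- axle_top (a point): tip of the jig's stub axle, on its axis, 125 mm above the jig's underside. The sleeve sinks 6 to 16 mm under about 7 N, then meets a hidden solid shoulder at a depth that differs each time and cannot be seen, and stays down. Home means pressed against it with 12 to 20 N for half a second; more than 28 N damages it. Approach it at 20 mm/s or less: a faster knock can exceed that
- spacer: steel spacer ring 28 mm across, 16 mm high, in the tray's end compartment; leave alone
- wrench: wrench 150 mm long lying beyond the balance; leave alone
- screwdriver: screwdriver 130 mm long lying on the robot's side of the balance; leave alone
- tape_roll: cardboard tape roll 72 mm across, 40 mm high, beyond the balance; leave alone
- bolt_jar: jar with red cap, 52 mm across, 70 mm high, beyond the balance; leave alone
- carton: small cardboard box 70 x 60 x 45 mm on the robot's side of the balance; leave alone
- castor_fork: steel castor fork 50 x 60 mm, 78 mm high, on the robot's side of the balance; leave alone

How it is judged:
On the way, in this order (a step that is already met when the one before it is completed fails the run):
1. one wheel stands on each pan, untouched by the robot, and the beam has come to rest (((horizontal distance between wheel_p and pan_left_floor below 0.03 m and contact force between wheel_p and pan_left above 1 N and angle between each of wheel_p, wheel_q's own z axis and vertical below 0.1 rad and contact force between each of the arm, the fingers and wheel_p below 0.1 N and horizontal distance between wheel_q and pan_right_floor below 0.03 m and contact force between wheel_q and pan_right above 1 N and contact force between each of the arm, the fingers and wheel_q below 0.1 N) or (horizontal distance between wheel_p and pan_right_floor below 0.03 m and contact force between wheel_p and pan_right above 1 N and angle between each of wheel_p, wheel_q's own z axis and vertical below 0.1 rad and contact force between each of the arm, the fingers and wheel_p below 0.1 N and horizontal distance between wheel_q and pan_left_floor below 0.03 m and contact force between wheel_q and pan_left above 1 N and contact force between each of the arm, the fingers and wheel_q below 0.1 N)) and velocity of joint beam between -0.03 and 0.03 rad/s), for 0.3 s.
2. a wheel, over the axle, is pressed home: more than 11 N on the jig for 0.3 s (((horizontal distance between wheel_p and axle_top below 0.005 m and angle between wheel_p's own z axis and vertical below 0.06 rad and z of wheel_p in the frame of jig below 0.0705 m and contact force between wheel_p and jig above 11 N) or (horizontal distance between wheel_q and axle_top below 0.005 m and angle between wheel_q's own z axis and vertical below 0.06 rad and z of wheel_q in the frame of jig below 0.0705 m and contact force between wheel_q and jig above 11 N))), for 0.3 s.
At the end, for the whole second after the job is handed in: The heavier wheel (by its resting weight; either, if within 20 g) stands round the axle within 5 mm of its axis, level within 0.06 rad, underside below 70.5 mm over the jig's foot; the other rests on a pan within 30 mm of its centre; both released and at rest (((horizontal distance between wheel_p and axle_top below 0.005 m and angle between wheel_p's own z axis and vertical below 0.06 rad and z of wheel_p in the frame of jig below 0.0705 m and linear speed of each of wheel_p, wheel_q below 0.02 m/s and ((horizontal distance between wheel_q and pan_left_floor below 0.03 m and contact force between wheel_q and pan_left above 1 N and angle between wheel_q's own z axis and vertical below 0.1 rad and contact force between each of the arm, the fingers and wheel_q below 0.1 N) or (horizontal distance between wheel_q and pan_right_floor below 0.03 m and contact force between wheel_q and pan_right above 1 N and angle between wheel_q's own z axis and vertical below 0.1 rad and contact force between each of the arm, the fingers and wheel_q below 0.1 N)) and contact force between wheel_q and pan_left below 3.14 N and contact force between wheel_q and pan_right below 3.14 N) or (horizontal distance between wheel_q and axle_top below 0.005 m and angle between wheel_q's own z axis and vertical below 0.06 rad and z of wheel_q in the frame of jig below 0.0705 m and linear speed of each of wheel_q, wheel_p below 0.02 m/s and ((horizontal distance between wheel_p and pan_left_floor below 0.03 m and contact force between wheel_p and pan_left above 1 N and angle between wheel_p's own z axis and vertical below 0.1 rad and contact force between each of the arm, the fingers and wheel_p below 0.1 N) or (horizontal distance between wheel_p and pan_right_floor below 0.03 m and contact force between wheel_p and pan_right above 1 N and angle between wheel_p's own z axis and vertical below 0.1 rad and contact force between each of the arm, the fingers and wheel_p below 0.1 N)) and contact force between wheel_q and jig above 2.75 N))); the robot touches nothing.
It fails at once if a wheel is slammed or pushed hard on a pan (over 30 N) (contact force between any of wheel_p, wheel_q and pan_left above 30 N or contact force between any of wheel_p, wheel_q and pan_right above 30 N).
It fails at once if a wheel is pressed on the jig with more than 28 N (contact force between any of wheel_p, wheel_q and jig above 28 N).
It fails at once if the sleeve is pressed by the robot itself, or the balance is pushed by the robot, with more than 8 N (contact force between any of the arm, the fingers and jig above 8 N or contact force between any of the arm, the fingers and balance above 8 N).
It fails at once if a bystander is moved by more than 20 mm (distance of any of spacer, wrench, screwdriver, tape_roll, bolt_jar, carton, castor_fork from where it was at the start of the episode above 0.02 m).
It also fails if it takes over 72 s, if anything falls off the work surface, if the arm or the gripper's body presses on something with over 40 N, if the wrist force passes 120 N, or if a joint passes its speed limit or range.

### The arm

A 7-joint arm with a two-finger parallel gripper is mounted at the origin on the work surface. World frame = base frame: x ahead of the robot, y to its left, z up, the work surface at z = 0. Lengths are in m, angles in rad, forces in N, time in s.
With the tool pointing down it reaches from about 0.425 to 0.925 m from the base axis. Payload 6.8 kg.
Tool frame: the origin (TCP) lies midway between the tips of the shut fingers; the grasp point (between the pads) lies 19 mm behind it; z points along the fingers, y is the direction in which the jaws open and shut (so a half turn about z gives the same grasp; the last joint's range is limited). The gripper opens to 85 mm and grips with 20 to 120 N. Pads are 22 mm wide; open, the fingers measure 114 mm over their backs; the gripper's body (76 mm by 85 mm) begins 54 mm behind the grasp point. The pads swing forward as they close: fully open they stand 13 mm farther back than shut.
Start: joints at [-0.108, 0.477, 0.022, 1.555, -0.011, 1.109, -0.083], TCP at [0.675, 0, 0.231] pointing down, gripper open.
Joint ranges: [-2.96, 2.96], [-0.34, 2.1], [-1.41, 1.46], [0.24, 2.44], [-1.37, 4.51], [0.17, 1.92], [-2.96, 2.96]. Speed limits (rad/s): [2.39, 2.39, 3.14, 3.14, 3.14, 3.14, 3.14].

### API

Orientations are given as a unit quaternion [w, x, y, z].
In Python, from station import readout, eyes, ticket gives the robot as it stands. The module is installed in compiled form; this text tells all that it offers.
- The arm moves only by the shell command python3 -m crank 'ROWS' [FORCE]. ROWS is JSON, a list of rows, each an object of numbers: "jaw": the opening in per cent of the stroke, from 0 (shut) to 100 (fully open); "x", "y", "z": the shift along the tool's x, y, z in mm; "ax", "ay", "az": the turn, a rotation vector about the tool's x, y, z in degrees. In form: [{"jaw": .., "x": .., "y": .., "z": .., "ax": .., "ay": .., "az": ..}, ...]. A call has 1 to 12 rows; each row shifts and turns the commanded pose from where the row before left it, along the tool's axes as they then stand; what a row does not reach is not made up. A row lasts 1/8 s, in which the tool goes at most 62.5 mm and 10.7 degrees, less where a joint would pass 70% of its speed; a pose out of reach is approached as far as the arm can. A call with a gripper value outside its range is refused whole. The fingers move at their own pace and stop on an object; FORCE is the grip in N (left out, the last holds). Time passes only in rows, so rows that do not move let the fingers close. It gives the time, the measured TCP pose, the force and the opening at its end, in the units of the state.
- readout.get_obs(): the state, without advancing time (a new reading comes with each control period).
- eyes.read_camera(name): name is "scene" or "side" or "wrist"; returns (picture, depth): 480x640x3 uint8, red, green, blue; 480x640 float32, m along the optical axis (not along the pixel's ray), 0 where there is no reading.
- eyes.calibration(name): a dict with "fx", "fy", "cx", "cy" (pixels), "R" (3x3) and "t" (3): a world point X has camera coordinates R X + t. Camera axes: x right, y down, z forward; pixel columns grow to the right and rows downward; lengths in m; the calibration is good to about 2 mm. The wrist camera is an equidistant fisheye: a pixel r from the principal point sees the ray r / f radians off the axis. A picture is of the moment at which its call begins: read the wrist's pose just before it. calibration takes no time and is no camera call; for the wrist camera it gives the pose at the moment of the call.
- ticket.hand_in(): hands the job in, once; it reports no verdict.
The state is a dict: "t": time; "q": joint angles; "joint_vel": joint speeds; "joint_torque": joint torques, N m; "eef_pos": TCP position; "tool_rot": TCP orientation; "contact_force": force on the tool from outside, world axes, zero at the start; "torque": the same for the moment, N m; "gripper_width": opening from 0.0 (shut) to 1.0 (fully open).
Only numpy, scipy, OpenCV 4.12 (cv2) and the standard library are available. Lean on these libraries where they do the work, as an engineer would, in place of code of your own. Each camera call takes 0.05 s, during which the arm holds its last target. There are 200 camera calls.

## Working session

There is one attempt and no reset: what is moved stays moved. The work goes in short steps, Python scripts to look and compute and a shell command to move; the robot and the scene stay as the last step left them, time stands still between calls to the robot, and variables do not carry over. Pictures are saved under pics/ and viewed, about 8 in all and at most 12, crops included, and the job is handed in when it is done.

```bash
mkdir -p pics; cat > h.py <<'E'
import numpy as np, cv2
from station import readout, eyes, ticket
def grab(n,f=None):
    c=eyes.calibration(n); p,d=eyes.read_camera(n)
    if f: cv2.imwrite('pics/'+f,p[:,:,::-1])
    return c,p,d
def cloud(c,d):
    v,u=np.mgrid[:480,:640]; X=np.stack([(u-c['cx'])/c['fx']*d,(v-c['cy'])/c['fy']*d,d],-1)
    W=(X-np.array(c['t']))@np.array(c['R']); W[d==0]=np.nan
    return W
E
python3 - <<'E'
from h import *
for n in ('scene','side'):
    c,p,d=grab(n,n+'.png'); W=cloud(c,d); np.savez(n+'.npz',p=p,W=W)
    print(n,-np.array(c['R']).T@np.array(c['t']),c['fx'])
print(readout.get_obs())
E
```

```text
scene [1.09608611 0.64765953 0.92483066] 532.5922891755806
side [ 0.3732455  -0.77061265  0.68813384] 527.0671197781523
{'t': 0.1, 'q': array([-0.10807964,  0.47770185,  0.0223008 ,  1.55634419, -0.0115177 ,
        1.10927623, -0.08309701]), 'joint_vel': array([-0.00021031, -0.00088691,  0.00145183, -0.00127454, -0.00026921,
       -0.00072619,  0.00096313]), 'joint_torque': array([ 5.69385389e-03, -5.97765398e+01,  1.61440808e+00, -2.81952703e+01,
        1.29656185e-02,  5.02699884e-03, -1.13572563e-05]), 'eef_pos': array([6.74476206e-01, 7.42523350e-06, 2.30436105e-01]), 'tool_rot': array([-5.37413315e-04,  7.07095231e-01,  7.07117877e-01, -5.94436881e-04]), 'contact_force': array([-0.39987711,  1.13055366, -0.31086064]), 'torque': array([-0.01076873, -0.00537117,  0.00428977]), 'gripper_width': 1.0019902377643626}
```

View pics/scene.png

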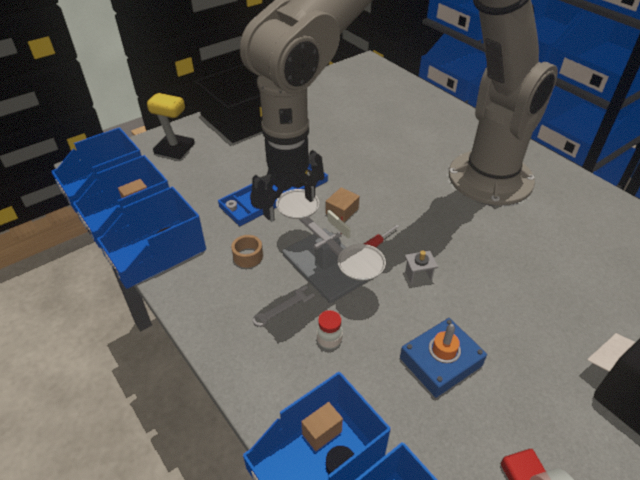

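View pics/side.png

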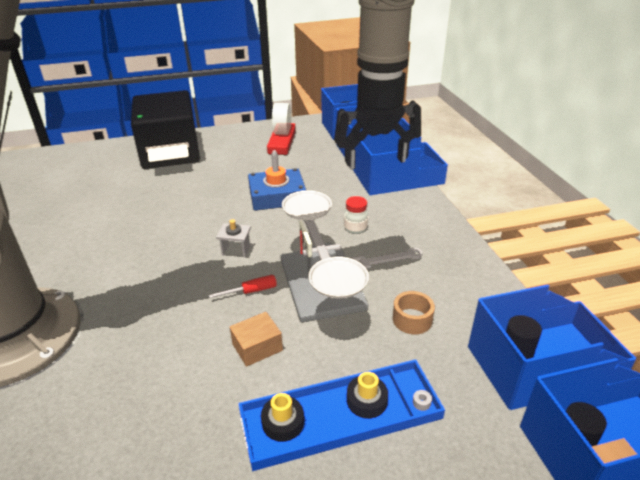

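The side view shows the wheels' hubs at about (281,403) and (369,382), the pans at (307,205) and (338,277), and the jig's sleeve at (275,175). The scene view shows the sleeve at (446,345) and the axle at (450,325).

```bash
python3 - <<'E'
from h import *
def circ(P):
    A=np.c_[2*P,np.ones(len(P))]; s=np.linalg.lstsq(A,(P**2).sum(1),rcond=None)[0]
    return s[:2].round(4),np.sqrt(s[2]+s[:2]@s[:2]).round(4)
for n in ('side','scene'):
    z=np.load(n+'.npz'); W=z['W']; p=z['p']; hsv=cv2.cvtColor(p,cv2.COLOR_RGB2HSV)
    def rep(l,m):
        Q=W[m]; Q=Q[~np.isnan(Q[:,0])]
        if len(Q)<5: return print(n,l,'none')
        h=Q[:,:2].astype(np.float32); (c,r)=cv2.minEnclosingCircle(h)
        print(n,l,len(Q),'enc',np.round(c,4),round(r,4),'fit',circ(Q[:,:2]),'z',np.percentile(Q[:,2],[2,50,98]).round(4))
    v,u=np.mgrid[:480,:640]
    yel=(hsv[...,0]>20)&(hsv[...,0]<35)&(hsv[...,1]>120)
    ora=(hsv[...,0]>5)&(hsv[...,0]<18)&(hsv[...,1]>150)
    box=lambda a,b,c,d:(u>=a)&(u<=b)&(v>=c)&(v<=d)
    if n=='side':
        rep('wheelA hubtop',box(260,300,385,430)&yel&(W[...,2]>.05)); rep('wheelB hubtop',box(350,390,365,405)&yel&(W[...,2]>.05))
        rep('wheelA tyretop',box(255,308,385,440)&(abs(W[...,2]-.028)<.003)); rep('wheelB tyretop',box(340,395,365,420)&(abs(W[...,2]-.028)<.003))
        P=[box(280,335,190,222),box(300,375,258,300)]; J=box(250,305,140,210)
    else:
        P=[box(330,395,240,285),box(270,325,185,225)]; J=box(400,490,315,390)
    for l,m in zip('LR',P):
        rep('pan'+l,m&(W[...,2]>.104)&(W[...,2]<.122))
    rep('sleeve',J&ora&(W[...,2]>.05)); 
    rep('sleevetop',J&ora&(W[...,2]>np.nanpercentile(W[J&ora][:,2],90)-.004))
    rep('axle',J&(W[...,2]>.095)&(W[...,2]<.13))
    m=J&(abs(W[...,2]-.044)<.004); Q=W[m][:,:2].astype(np.float32); print(n,'jigtop',cv2.minAreaRect(Q))
E
```

```text
side wheelA hubtop 213 enc [ 0.4341 -0.3054] 0.0152 fit (array([ 0.4338, -0.3059]), np.float64(0.0124)) z [0.0507 0.0554 0.0577]
side wheelB hubtop 191 enc [ 0.5656 -0.3014] 0.0147 fit (array([ 0.5655, -0.3016]), np.float64(0.0122)) z [0.0502 0.0549 0.0579]
side wheelA tyretop 855 enc [ 0.4336 -0.3046] 0.0329 fit (array([ 0.4339, -0.3052]), np.float64(0.0248)) z [0.0254 0.028  0.0304]
side wheelB tyretop 760 enc [ 0.5776 -0.2915] 0.0473 fit (array([ 0.5662, -0.3004]), np.float64(0.0252)) z [0.0255 0.028  0.0303]
side panL 1137 enc [0.5736 0.0998] 0.0517 fit (array([0.5726, 0.1002]), np.float64(0.0367)) z [0.1085 0.1113 0.1177]
side panR 1914 enc [ 0.5708 -0.1305] 0.0509 fit (array([ 0.5706, -0.1295]), np.float64(0.036)) z [0.109  0.1113 0.1178]
side sleeve 229 enc [0.5492 0.3234] 0.0241 fit (array([0.5493, 0.3235]), np.float64(0.0178)) z [0.0513 0.0677 0.0744]
side sleevetop 109 enc [0.5492 0.3234] 0.0241 fit (array([0.5498, 0.3248]), np.float64(0.017)) z [0.0691 0.0721 0.0748]
side axle 466 enc [0.5426 0.2078] 0.126 fit (array([0.5075, 0.2168]), np.float64(0.1109)) z [0.0988 0.1113 0.121 ]
side jigtop ((0.5506424903869629, 0.3265102505683899), (0.11369441449642181, 0.13023746013641357), 87.10607147216797)
scene panL 1356 enc [0.5713 0.1007] 0.0515 fit (array([0.569 , 0.1006]), np.float64(0.0357)) z [0.1078 0.1114 0.1184]
scene panR 910 enc [ 0.5694 -0.1284] 0.0521 fit (array([ 0.5686, -0.1291]), np.float64(0.0354)) z [0.1073 0.1114 0.1181]
scene sleeve 416 enc [0.5502 0.3317] 0.0243 fit (array([0.5514, 0.3328]), np.float64(0.0183)) z [0.0514 0.0711 0.0745]
scene sleevetop 265 enc [0.5499 0.3314] 0.0239 fit (array([0.5499, 0.3318]), np.float64(0.0174)) z [0.0697 0.0722 0.0747]
scene axle 108 enc [0.5498 0.3322] 0.008 fit (array([0.5502, 0.3324]), np.float64(0.0054)) z [0.0962 0.1133 0.1262]
scene jigtop ((0.548943817615509, 0.3314356803894043), (0.11024510860443115, 0.13236744701862335), 86.29342651367188)
```

```bash
python3 -m crank '[{"jaw":100,"x":-38,"y":-13.6},{"jaw":100,"x":-38,"y":-13.6},{"jaw":100,"x":-38,"y":-13.6},{"jaw":100,"x":-38,"y":-13.6},{"jaw":100,"x":-38,"y":-13.6},{"jaw":100,"x":-38,"y":-13.6},{"jaw":100,"x":-38,"y":-13.6},{"jaw":100,"x":-35,"y":-13.6},{"jaw":100,"z":50},{"jaw":100,"z":50},{"jaw":100},{"jaw":100}]' 60; python3 - <<'E'
from h import *
c,p,d=grab('wrist','w1.png'); print(c, readout.get_obs()['eef_pos'])
E
```

```text
{'fx': 371.64829954431775, 'fy': 371.64829954431775, 'cx': 320.1696656721084, 'cy': 246.3229319990217, 'R': array([[ 9.99999275e-01, -1.31839188e-04, -1.19696215e-03],
       [ 1.81028077e-04, -9.66234245e-01,  2.57665192e-01],
       [-1.19051619e-03, -2.57665222e-01, -9.66233520e-01]]), 't': array([-0.67296048, -0.0339754 ,  0.37815508])} [ 6.74538810e-01 -1.14679934e-05  2.30540140e-01]schema error: expected keys jaw, x, y, z, ax, ay, az
```

View pics/w1.png

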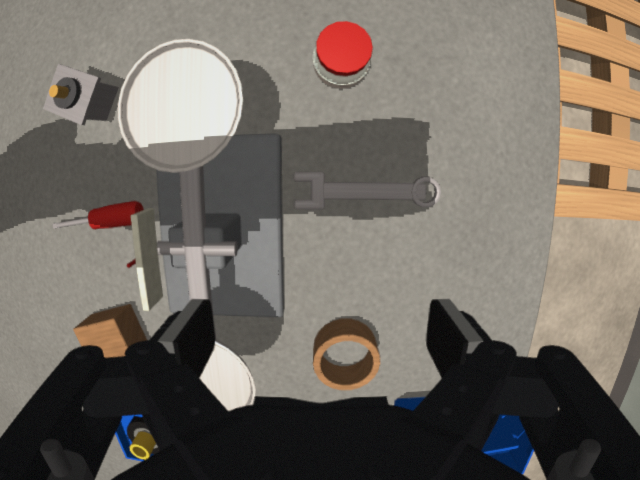

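The move was refused because every row needs all its keys, so this wrist view is from the start pose. It shows the left pan at (181,105) and the fingers at the bottom. I'll retype the rows in full.

```bash
python3 -m crank '[{"jaw":100,"x":-38,"y":-13.6,"z":0,"ax":0,"ay":0,"az":0},{"jaw":100,"x":-38,"y":-13.6,"z":0,"ax":0,"ay":0,"az":0},{"jaw":100,"x":-38,"y":-13.6,"z":0,"ax":0,"ay":0,"az":0},{"jaw":100,"x":-38,"y":-13.6,"z":0,"ax":0,"ay":0,"az":0},{"jaw":100,"x":-38,"y":-13.6,"z":0,"ax":0,"ay":0,"az":0},{"jaw":100,"x":-38,"y":-13.6,"z":0,"ax":0,"ay":0,"az":0},{"jaw":100,"x":-38,"y":-13.6,"z":0,"ax":0,"ay":0,"az":0},{"jaw":100,"x":-35,"y":-13.6,"z":0,"ax":0,"ay":0,"az":0},{"jaw":100,"x":0,"y":0,"z":50,"ax":0,"ay":0,"az":0},{"jaw":100,"x":0,"y":0,"z":50,"ax":0,"ay":0,"az":0},{"jaw":100,"x":0,"y":0,"z":0,"ax":0,"ay":0,"az":0}]' 60
```

```text
t: 1.52
eef_pos: [0.5632, -0.2995, 0.1274]
tool_rot: [-0.004, 0.707, 0.707, -0.002]
contact_force: [-0.2, 0.2, 1.0]
gripper_width: 0.999
```

```bash
python3 -m crank '[{"jaw":100,"x":-1.7,"y":2.3,"z":30,"ax":0,"ay":0,"az":0},{"jaw":100,"x":0,"y":0,"z":30,"ax":0,"ay":0,"az":0},{"jaw":100,"x":0,"y":0,"z":22,"ax":0,"ay":0,"az":0},{"jaw":100,"x":0,"y":0,"z":13,"ax":0,"ay":0,"az":0},{"jaw":100,"x":0,"y":0,"z":0,"ax":0,"ay":0,"az":0},{"jaw":20,"x":0,"y":0,"z":0,"ax":0,"ay":0,"az":0},{"jaw":20,"x":0,"y":0,"z":0,"ax":0,"ay":0,"az":0},{"jaw":20,"x":0,"y":0,"z":0,"ax":0,"ay":0,"az":0},{"jaw":20,"x":0,"y":0,"z":0,"ax":0,"ay":0,"az":0},{"jaw":20,"x":0,"y":0,"z":0,"ax":0,"ay":0,"az":0}]' 60
```

```text
t: 2.78
eef_pos: [0.5682, -0.303, 0.0372]
tool_rot: [-0.0, 0.707, 0.707, -0.0]
contact_force: [-2.8, 1.5, 6.6]
gripper_width: 0.325
```

```bash
python3 -m crank '[{"jaw":20,"x":0,"y":0,"z":-10,"ax":0,"ay":0,"az":0},{"jaw":20,"x":0,"y":0,"z":-30,"ax":0,"ay":0,"az":0},{"jaw":20,"x":0,"y":0,"z":-50,"ax":0,"ay":0,"az":0},{"jaw":20,"x":0,"y":0,"z":-50,"ax":0,"ay":0,"az":0},{"jaw":20,"x":0,"y":0,"z":-20,"ax":0,"ay":0,"az":0},{"jaw":20,"x":0,"y":0,"z":0,"ax":0,"ay":0,"az":0},{"jaw":20,"x":0,"y":0,"z":0,"ax":0,"ay":0,"az":0}]'; python3 - <<'E'
from h import *
c,p,d=grab('side'); cv2.imwrite('pics/s2.png',cv2.resize(p[230:470,240:500,::-1],None,fx=3,fy=2.5)[:600]); W=cloud(c,d); np.savez('s2.npz',p=p,W=W)
hsv=cv2.cvtColor(p,cv2.COLOR_RGB2HSV); o=readout.get_obs(); print(o['eef_pos'],o['contact_force'])
E
```

```text
t: 3.65
eef_pos: [0.5676, -0.3021, 0.1948]
tool_rot: [-0.001, 0.707, 0.707, -0.0]
contact_force: [-0.4, 0.0, -4.0]
gripper_width: 0.324
[ 0.56745909 -0.30209594  0.19447773] [ 0.13707442 -0.61858605 -3.52432397]
```

View pics/s2.png

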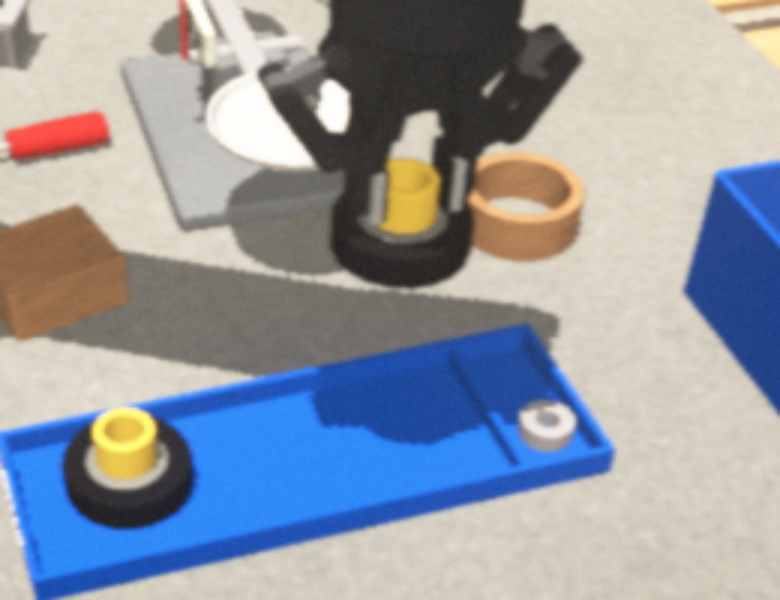

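The wheel is held upright, with the hub at about (405,190) in the crop and the tyre below the fingertips. Next I measure it relative to the TCP.

```bash
python3 - <<'E'
from h import *
z=np.load('s2.npz'); W=z['W']; p=z['p']; hsv=cv2.cvtColor(p,cv2.COLOR_RGB2HSV)
v,u=np.mgrid[:480,:640]
b=(u>345)&(u<400)&(v>285)&(v<350)
m=b&(hsv[...,0]>20)&(hsv[...,0]<35)&(hsv[...,1]>120); Q=W[m]
print('hub z',np.nanpercentile(Q[:,2],[1,50,99]),'x',np.nanpercentile(Q[:,0],[1,99]),'y',np.nanpercentile(Q[:,1],[1,99]))
m=(u>348)&(u<398)&(v>305)&(v<345)&(W[...,2]>.1)&(hsv[...,2]<80)&(W[...,1]<-.30); Q=W[m]
print('tyre z',np.nanpercentile(Q[:,2],[1,99]),'x',np.nanpercentile(Q[:,0],[1,99]),'ymin',np.nanpercentile(Q[:,1],[1,50]))
E
```

```text
hub z [0.18589495 0.20508479 0.23252686] x [0.55377444 0.58161188] y [-0.31507248 -0.28769576]
tyre z [0.16417124 0.21717493] x [0.53732141 0.59566202] ymin [-0.33114431 -0.32155994]
```

```bash
python3 -m crank '[{"jaw":20,"x":25,"y":0,"z":0,"ax":0,"ay":0,"az":0},{"jaw":20,"x":45,"y":1,"z":0,"ax":0,"ay":0,"az":0},{"jaw":20,"x":45,"y":1,"z":0,"ax":0,"ay":0,"az":0},{"jaw":20,"x":37,"y":1,"z":0,"ax":0,"ay":0,"az":0},{"jaw":20,"x":20,"y":0,"z":0,"ax":0,"ay":0,"az":0},{"jaw":20,"x":0,"y":0,"z":16,"ax":0,"ay":0,"az":0},{"jaw":20,"x":0,"y":0,"z":16,"ax":0,"ay":0,"az":0},{"jaw":20,"x":0,"y":0,"z":10,"ax":0,"ay":0,"az":0},{"jaw":20,"x":0,"y":0,"z":0,"ax":0,"ay":0,"az":0},{"jaw":20,"x":0,"y":0,"z":0,"ax":0,"ay":0,"az":0}]'
```

```text
t: 4.95
eef_pos: [0.5718, -0.1312, 0.1545]
tool_rot: [0.0, 0.707, 0.707, 0.0]
contact_force: [1.0, -0.4, -2.6]
gripper_width: 0.325
```

```bash
python3 -m crank '[{"jaw":20,"x":0,"y":0,"z":2.3,"ax":0,"ay":0,"az":0},{"jaw":20,"x":0,"y":0,"z":2.3,"ax":0,"ay":0,"az":0},{"jaw":20,"x":0,"y":0,"z":2.3,"ax":0,"ay":0,"az":0},{"jaw":20,"x":0,"y":0,"z":2.3,"ax":0,"ay":0,"az":0},{"jaw":20,"x":0,"y":0,"z":2.3,"ax":0,"ay":0,"az":0},{"jaw":20,"x":0,"y":0,"z":2.3,"ax":0,"ay":0,"az":0},{"jaw":20,"x":0,"y":0,"z":2.3,"ax":0,"ay":0,"az":0},{"jaw":20,"x":0,"y":0,"z":2.3,"ax":0,"ay":0,"az":0},{"jaw":20,"x":0,"y":0,"z":2.3,"ax":0,"ay":0,"az":0},{"jaw":20,"x":0,"y":0,"z":0,"ax":0,"ay":0,"az":0},{"jaw":20,"x":0,"y":0,"z":0,"ax":0,"ay":0,"az":0}]'
```

```text
t: 6.32
eef_pos: [0.5715, -0.1308, 0.1336]
tool_rot: [0.0, 0.707, 0.707, -0.0]
contact_force: [-0.4, -0.9, -2.2]
gripper_width: 0.328
```

```bash
python3 -m crank '[{"jaw":20,"x":0,"y":0,"z":1,"ax":0,"ay":0,"az":0},{"jaw":20,"x":0,"y":0,"z":1,"ax":0,"ay":0,"az":0},{"jaw":20,"x":0,"y":0,"z":1,"ax":0,"ay":0,"az":0},{"jaw":20,"x":0,"y":0,"z":0,"ax":0,"ay":0,"az":0},{"jaw":20,"x":0,"y":0,"z":0,"ax":0,"ay":0,"az":0}]'
```

```text
t: 6.95
eef_pos: [0.5715, -0.1308, 0.1306]
tool_rot: [-0.0, 0.707, 0.707, -0.0]
contact_force: [0.8, -0.2, -2.7]
gripper_width: 0.323
```

```bash
python3 -m crank '[{"jaw":20,"x":0,"y":0,"z":1,"ax":0,"ay":0,"az":0},{"jaw":20,"x":0,"y":0,"z":1,"ax":0,"ay":0,"az":0},{"jaw":20,"x":0,"y":0,"z":0,"ax":0,"ay":0,"az":0}]'
```

```text
t: 7.32
eef_pos: [0.5717, -0.1307, 0.1301]
tool_rot: [0.0, 0.707, 0.707, 0.0]
contact_force: [-4.4, 1.1, 10.3]
gripper_width: 0.324
```

```bash
python3 -m crank '[{"jaw":20,"x":0,"y":0,"z":-1,"ax":0,"ay":0,"az":0},{"jaw":70,"x":0,"y":0,"z":0,"ax":0,"ay":0,"az":0},{"jaw":70,"x":0,"y":0,"z":0,"ax":0,"ay":0,"az":0},{"jaw":70,"x":0,"y":0,"z":0,"ax":0,"ay":0,"az":0},{"jaw":70,"x":0,"y":0,"z":-10,"ax":0,"ay":0,"az":0},{"jaw":100,"x":0,"y":0,"z":-30,"ax":0,"ay":0,"az":0},{"jaw":100,"x":0,"y":0,"z":-40,"ax":0,"ay":0,"az":0},{"jaw":100,"x":-35,"y":-25,"z":0,"ax":0,"ay":0,"az":0},{"jaw":100,"x":-35,"y":-28,"z":0,"ax":0,"ay":0,"az":0},{"jaw":100,"x":-35,"y":-28,"z":0,"ax":0,"ay":0,"az":0},{"jaw":100,"x":-35,"y":-28,"z":20,"ax":0,"ay":0,"az":0},{"jaw":100,"x":-34,"y":-28,"z":40,"ax":0,"ay":0,"az":0}]'; python3 - <<'E'
from h import *
c,p,d=grab('side','s3.png')
E
```

```text
t: 8.82
eef_pos: [0.4353, -0.3068, 0.1513]
tool_rot: [0.003, 0.707, 0.707, 0.001]
contact_force: [0.9, -0.5, -0.2]
gripper_width: 1.001
```

View pics/s3.png

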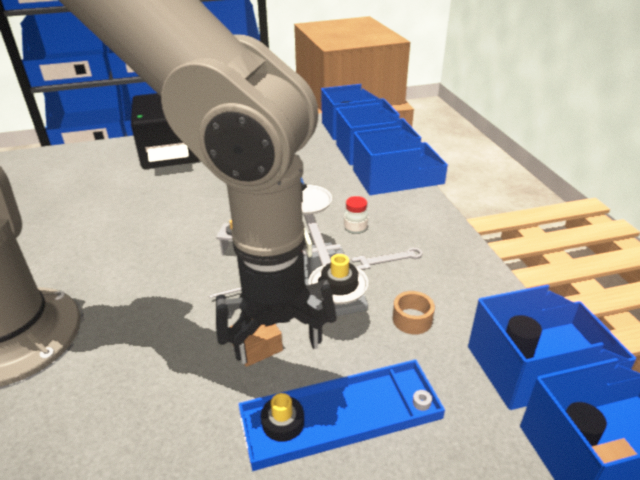

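The first wheel stands centred on the right pan (340,270), and the other is in the tray at (281,410).

```bash
python3 -m crank '[{"jaw":100,"x":0,"y":0,"z":30,"ax":0,"ay":0,"az":0},{"jaw":100,"x":0,"y":0,"z":40,"ax":0,"ay":0,"az":0},{"jaw":100,"x":0,"y":0,"z":25,"ax":0,"ay":0,"az":0},{"jaw":100,"x":0,"y":0,"z":13,"ax":0,"ay":0,"az":0},{"jaw":100,"x":0,"y":0,"z":6,"ax":0,"ay":0,"az":0},{"jaw":100,"x":0,"y":0,"z":0,"ax":0,"ay":0,"az":0},{"jaw":20,"x":0,"y":0,"z":0,"ax":0,"ay":0,"az":0},{"jaw":20,"x":0,"y":0,"z":0,"ax":0,"ay":0,"az":0},{"jaw":20,"x":0,"y":0,"z":0,"ax":0,"ay":0,"az":0},{"jaw":20,"x":0,"y":0,"z":0,"ax":0,"ay":0,"az":0},{"jaw":20,"x":0,"y":0,"z":0,"ax":0,"ay":0,"az":0}]' 60
```

```text
t: 10.25
eef_pos: [0.4345, -0.3048, 0.0363]
tool_rot: [0.0, 0.707, 0.707, 0.0]
contact_force: [-1.3, 1.6, 6.5]
gripper_width: 0.324
```

```bash
python3 -m crank '[{"jaw":20,"x":0,"y":0,"z":-10,"ax":0,"ay":0,"az":0},{"jaw":20,"x":0,"y":0,"z":-30,"ax":0,"ay":0,"az":0},{"jaw":20,"x":0,"y":0,"z":-50,"ax":0,"ay":0,"az":0},{"jaw":20,"x":0,"y":0,"z":-50,"ax":0,"ay":0,"az":0},{"jaw":20,"x":0,"y":0,"z":-44,"ax":0,"ay":0,"az":0},{"jaw":20,"x":0,"y":0,"z":0,"ax":0,"ay":0,"az":0},{"jaw":20,"x":0,"y":0,"z":0,"ax":0,"ay":0,"az":0},{"jaw":20,"x":0,"y":0,"z":0,"ax":0,"ay":0,"az":0}]'; python3 -m crank '[{"jaw":20,"x":25,"y":8,"z":0,"ax":0,"ay":0,"az":0},{"jaw":20,"x":45,"y":16,"z":0,"ax":0,"ay":0,"az":0},{"jaw":20,"x":45,"y":16,"z":0,"ax":0,"ay":0,"az":0},{"jaw":20,"x":45,"y":16,"z":0,"ax":0,"ay":0,"az":0},{"jaw":20,"x":45,"y":16,"z":0,"ax":0,"ay":0,"az":0},{"jaw":20,"x":45,"y":16,"z":0,"ax":0,"ay":0,"az":0},{"jaw":20,"x":45,"y":16,"z":0,"ax":0,"ay":0,"az":0},{"jaw":20,"x":45,"y":16,"z":0,"ax":0,"ay":0,"az":0},{"jaw":20,"x":40,"y":12,"z":0,"ax":0,"ay":0,"az":0},{"jaw":20,"x":25,"y":6,"z":0,"ax":0,"ay":0,"az":0},{"jaw":20,"x":0,"y":0,"z":0,"ax":0,"ay":0,"az":0},{"jaw":20,"x":0,"y":0,"z":0,"ax":0,"ay":0,"az":0}]'
```

```text
t: 11.25
eef_pos: [0.4335, -0.304, 0.218]
tool_rot: [-0.002, 0.707, 0.707, -0.001]
contact_force: [0.8, -0.3, -2.5]
gripper_width: 0.323
t: 12.75
eef_pos: [0.5719, 0.0991, 0.2184]
tool_rot: [-0.0, 0.707, 0.707, -0.001]
contact_force: [-0.3, -0.8, -1.8]
gripper_width: 0.324
```

```bash
python3 -m crank '[{"jaw":20,"x":1,"y":0,"z":22,"ax":0,"ay":0,"az":0},{"jaw":20,"x":0,"y":0,"z":20,"ax":0,"ay":0,"az":0},{"jaw":20,"x":0,"y":0,"z":11,"ax":0,"ay":0,"az":0},{"jaw":20,"x":0,"y":0,"z":2,"ax":0,"ay":0,"az":0},{"jaw":20,"x":0,"y":0,"z":2,"ax":0,"ay":0,"az":0},{"jaw":20,"x":0,"y":0,"z":2,"ax":0,"ay":0,"az":0},{"jaw":20,"x":0,"y":0,"z":1,"ax":0,"ay":0,"az":0},{"jaw":20,"x":0,"y":0,"z":0,"ax":0,"ay":0,"az":0},{"jaw":20,"x":0,"y":0,"z":0,"ax":0,"ay":0,"az":0}]'
```

```text
t: 13.88
eef_pos: [0.5726, 0.1014, 0.1597]
tool_rot: [0.0, 0.707, 0.707, 0.0]
contact_force: [0.2, 0.9, -2.3]
gripper_width: 0.324
```

```bash
python3 -m crank '[{"jaw":20,"x":0,"y":0,"z":1.5,"ax":0,"ay":0,"az":0},{"jaw":20,"x":0,"y":0,"z":1.5,"ax":0,"ay":0,"az":0},{"jaw":20,"x":0,"y":0,"z":1.5,"ax":0,"ay":0,"az":0},{"jaw":20,"x":0,"y":0,"z":1,"ax":0,"ay":0,"az":0},{"jaw":20,"x":0,"y":0,"z":0,"ax":0,"ay":0,"az":0},{"jaw":20,"x":0,"y":0,"z":0,"ax":0,"ay":0,"az":0}]'
```

```text
t: 14.62
eef_pos: [0.5726, 0.1016, 0.1542]
tool_rot: [-0.0, 0.707, 0.707, 0.0]
contact_force: [-0.8, 0.9, 1.1]
gripper_width: 0.322
```

```bash
python3 -m crank '[{"jaw":80,"x":0,"y":0,"z":0,"ax":0,"ay":0,"az":0},{"jaw":80,"x":0,"y":0,"z":0,"ax":0,"ay":0,"az":0},{"jaw":80,"x":0,"y":0,"z":0,"ax":0,"ay":0,"az":0},{"jaw":80,"x":0,"y":0,"z":-5,"ax":0,"ay":0,"az":0},{"jaw":100,"x":0,"y":0,"z":-20,"ax":0,"ay":0,"az":0},{"jaw":100,"x":0,"y":0,"z":-40,"ax":0,"ay":0,"az":0},{"jaw":100,"x":0,"y":0,"z":-40,"ax":0,"ay":0,"az":0},{"jaw":100,"x":0,"y":0,"z":-20,"ax":0,"ay":0,"az":0},{"jaw":100,"x":0,"y":0,"z":0,"ax":0,"ay":0,"az":0},{"jaw":100,"x":0,"y":0,"z":0,"ax":0,"ay":0,"az":0},{"jaw":100,"x":0,"y":0,"z":0,"ax":0,"ay":0,"az":0},{"jaw":100,"x":0,"y":0,"z":0,"ax":0,"ay":0,"az":0}]'; python3 -m crank '[{"jaw":100,"x":0,"y":0,"z":0,"ax":0,"ay":0,"az":0},{"jaw":100,"x":0,"y":0,"z":0,"ax":0,"ay":0,"az":0},{"jaw":100,"x":0,"y":0,"z":0,"ax":0,"ay":0,"az":0},{"jaw":100,"x":0,"y":0,"z":0,"ax":0,"ay":0,"az":0},{"jaw":100,"x":0,"y":0,"z":0,"ax":0,"ay":0,"az":0},{"jaw":100,"x":0,"y":0,"z":0,"ax":0,"ay":0,"az":0},{"jaw":100,"x":0,"y":0,"z":0,"ax":0,"ay":0,"az":0},{"jaw":100,"x":0,"y":0,"z":0,"ax":0,"ay":0,"az":0},{"jaw":100,"x":0,"y":0,"z":0,"ax":0,"ay":0,"az":0},{"jaw":100,"x":0,"y":0,"z":0,"ax":0,"ay":0,"az":0},{"jaw":100,"x":0,"y":0,"z":0,"ax":0,"ay":0,"az":0},{"jaw":100,"x":0,"y":0,"z":0,"ax":0,"ay":0,"az":0}]'; python3 - <<'E'
from h import *
c,p,d=grab('side'); c2,p2,d2=grab('scene')
W=cloud(c,d); W2=cloud(c2,d2)
a=cv2.resize(p[150:330,240:440],(600,540)); cv2.imwrite('pics/s4.png',a[:,:,::-1])
for w,ps in ((W,p),(W2,p2)):
    hsv=cv2.cvtColor(ps,cv2.COLOR_RGB2HSV); y=(hsv[...,0]>20)&(hsv[...,0]<35)&(hsv[...,1]>120)
    for n,cx,cy in (('L',.572,.1),('R',.57,-.13)):
        m=y&(abs(w[...,0]-cx)<.03)&(abs(w[...,1]-cy)<.03)&(w[...,2]<.2); Q=w[m]
        t=Q[Q[:,2]>np.percentile(Q[:,2],95)-.006] if len(Q) else Q
        print(n,len(Q),'top z',np.percentile(Q[:,2],95) if len(Q) else 0, cv2.minEnclosingCircle(t[:,:2].astype(np.float32)) if len(t) else 0)
E
```

```text
t: 16.12
eef_pos: [0.5721, 0.1012, 0.2782]
tool_rot: [-0.0, 0.707, 0.707, -0.001]
contact_force: [0.9, -0.7, -0.1]
gripper_width: 1.0
t: 17.62
eef_pos: [0.5725, 0.1013, 0.2791]
tool_rot: [0.0, 0.707, 0.707, 0.0]
contact_force: [-0.1, -0.6, -0.0]
gripper_width: 1.0
L 241 top z 0.17680486858804717 ((0.5746716856956482, 0.10130670666694641), 0.016164984554052353)
R 362 top z 0.14977729953646354 ((0.5726591348648071, -0.12944528460502625), 0.015013521537184715)
L 244 top z 0.17737314417101227 ((0.572417140007019, 0.10586891323328018), 0.015482322312891483)
R 182 top z 0.14992927786874594 ((0.5728079676628113, -0.12407740205526352), 0.015182201750576496)
```

View pics/s4.png

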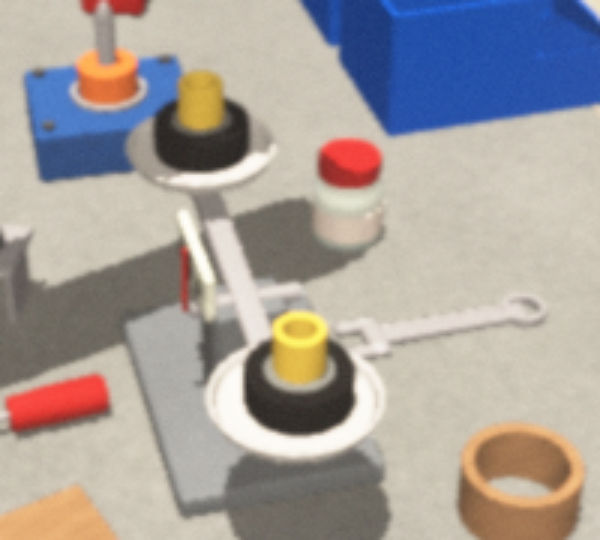

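The beam rests against its stop with the right pan low: hub tops are at 150 mm on the right and 177 mm on the left. So the first wheel, on the right, is the heavier. Before picking it up I'll locate the axle with the wrist camera.

```bash
python3 - <<'E'
from h import *
c,p,d=grab('wrist'); cv2.imwrite('pics/w5.png',p[:,:,::-1])
def pix(X):
    q=np.array(c['R'])@X+np.array(c['t']); r=np.hypot(q[0],q[1]); th=np.arctan2(r,q[2]); return np.array([c['cx'],c['cy']])+c['fx']*th*q[:2]/r
g=pix(np.array([.549,.326,.125])); print(g, pix(np.array([.549,.326,.072])),pix(np.array([.574,.326,.072])),pix(np.array([.5725,.1014,.177])))
x0,y0=int(max(0,min(520,g[0]-60))),int(max(0,min(390,g[1]-45)));print(x0,y0)
cv2.imwrite('pics/w5c.png',cv2.resize(p[y0:y0+90,x0:x0+120,::-1],(720,540)))
E
```

```text
[293.04069227 -33.84297591] [296.73691932  -9.67252733] [322.87125358  -9.97634637] [321.88392848 245.06871976]
233 0
```

View pics/w5c.png

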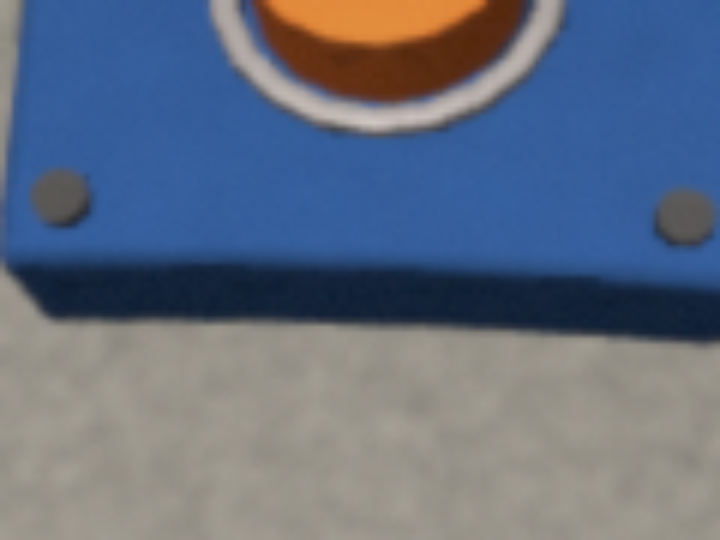

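Only the near half of the sleeve is in view, with its ring centred at column 387 of the crop. I'll hover over the jig for a proper look.

```bash
python3 -m crank '[{"jaw":100,"x":30,"y":-3,"z":0,"ax":0,"ay":0,"az":0},{"jaw":100,"x":45,"y":-5,"z":0,"ax":0,"ay":0,"az":0},{"jaw":100,"x":45,"y":-5,"z":0,"ax":0,"ay":0,"az":0},{"jaw":100,"x":45,"y":-5,"z":0,"ax":0,"ay":0,"az":0},{"jaw":100,"x":40,"y":-3,"z":0,"ax":0,"ay":0,"az":0},{"jaw":100,"x":20,"y":-2,"z":0,"ax":0,"ay":0,"az":0},{"jaw":100,"x":0,"y":0,"z":0,"ax":0,"ay":0,"az":0},{"jaw":100,"x":0,"y":0,"z":0,"ax":0,"ay":0,"az":0}]'; python3 - <<'E'
from h import *
c,p,d=grab('wrist')
R,t=np.array(c['R']),np.array(c['t'])
def pix(X):
    q=R@X+t; r=np.hypot(q[0],q[1]); th=np.arctan2(r,q[2]); return np.array([c['cx'],c['cy']])+c['fx']*th*q[:2]/r
def ray(uv,z):
    a=(np.array(uv)-[c['cx'],c['cy']])/c['fx']; th=np.hypot(*a); k=np.array([*(np.sin(th)*a/th),np.cos(th)]); w=R.T@k; o=-R.T@t; return o+w*(z-o[2])/w[2]
g=pix(np.array([.5495,.326,.1])); x0,y0=int(g[0]-60),int(g[1]-45)
print(g,x0,y0,readout.get_obs()['eef_pos'],-R.T@t)
cv2.imwrite('pics/w6.png',cv2.resize(p[y0:y0+90,x0:x0+120,::-1],(720,540)))
hsv=cv2.cvtColor(p,cv2.COLOR_RGB2HSV); m=((hsv[...,0]>5)&(hsv[...,0]<18)&(hsv[...,1]>150)).astype(np.uint8)
m[:max(y0-20,0)]=0;m[y0+110:]=0;m[:,:x0-20]=0;m[:,x0+140:]=0
print('orange bbox',cv2.boundingRect(m))
for X in ([.549,.326,.125],[.55,.326,.125],[.549,.327,.125]): print(X,pix(np.array(X)))
np.savez('w6.npz',R=R,t=t,m=m)
E
```

```text
t: 18.77
eef_pos: [0.5504, 0.324, 0.279]
tool_rot: [0.001, 0.708, 0.706, -0.0]
contact_force: [1.1, -0.1, 1.0]
gripper_width: 0.999
[320.40840559 220.48994098] 260 175 [0.55045371 0.32384977 0.279139  ] [0.54921506 0.38870429 0.42186287]
orange bbox (295, 183, 49, 51)
[0.549, 0.326, 0.125] [319.8381426  226.34746453]
[0.55, 0.326, 0.125] [321.06361852 226.34405404]
[0.549, 0.327, 0.125] [319.83457147 225.14820731]
```

View pics/w6.png

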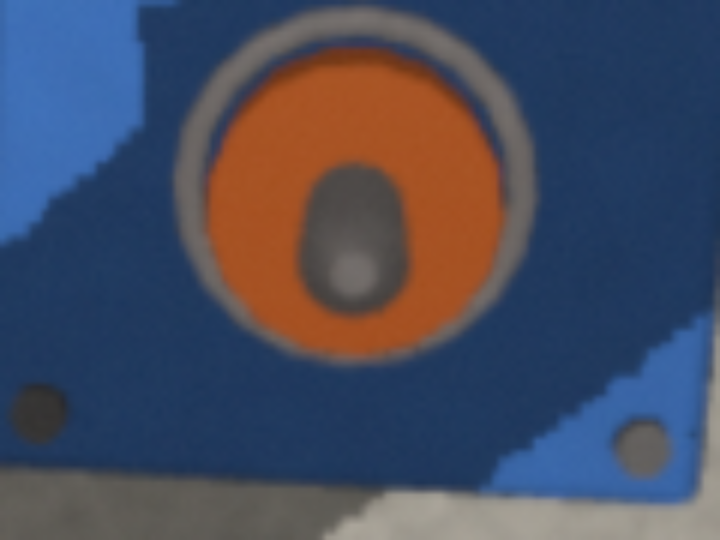

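The axle tip is at crop (354,273), i.e. pixel (319,220.5), which gives about (0.548, 0.331). That disagrees by a few mm with the fixed cameras. I can check the wrist camera's bias in w5.png, where the TCP had just released the left wheel at a known place.

```bash
python3 - <<'E'
import cv2,numpy as np
p=cv2.imread('pics/w5.png'); hsv=cv2.cvtColor(p,cv2.COLOR_BGR2HSV)
m=((hsv[...,0]>18)&(hsv[...,0]<36)&(hsv[...,1]>110)).astype(np.uint8); m[:180]=0;m[320:]=0;m[:,:250]=0;m[:,400:]=0
print(cv2.boundingRect(m))
cv2.imwrite('pics/w5h.png',cv2.resize(p[195:295,255:389],(804-4,597)))
E
```

```text
(299, 215, 44, 50)
```

View pics/w5h.png

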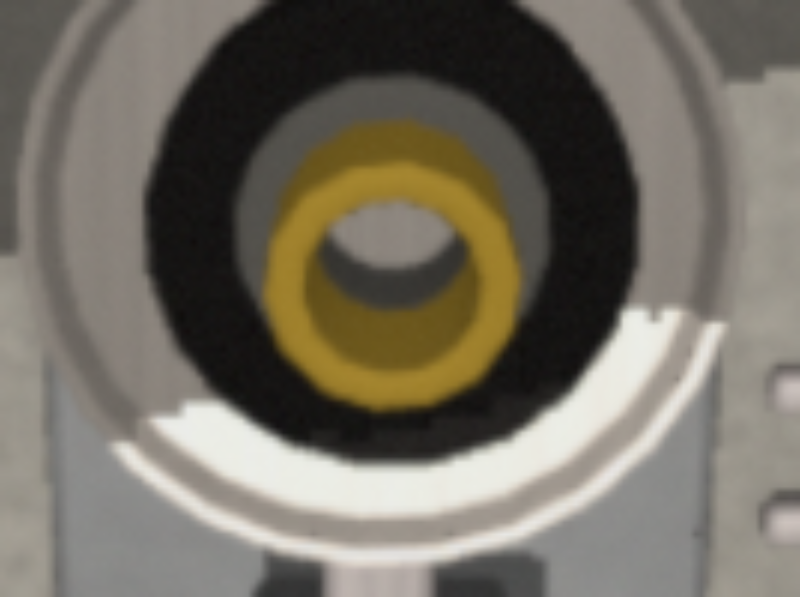

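The hub ring's centre is at crop (393.5,287), so the wrist camera reads about (-0.7, +1.3) mm off. Corrected, the axle is at about (0.549, 0.3295). Now I return to the heavier wheel.

```bash
python3 -m crank '[{"jaw":100,"x":-25,"y":1,"z":0,"ax":0,"ay":0,"az":0},{"jaw":100,"x":-45,"y":2,"z":0,"ax":0,"ay":0,"az":0},{"jaw":100,"x":-45,"y":2,"z":0,"ax":0,"ay":0,"az":0},{"jaw":100,"x":-45,"y":2,"z":0,"ax":0,"ay":0,"az":0},{"jaw":100,"x":-45,"y":2,"z":0,"ax":0,"ay":0,"az":0},{"jaw":100,"x":-45,"y":2,"z":0,"ax":0,"ay":0,"az":0},{"jaw":100,"x":-45,"y":2,"z":0,"ax":0,"ay":0,"az":0},{"jaw":100,"x":-45,"y":2,"z":0,"ax":0,"ay":0,"az":0},{"jaw":100,"x":-45,"y":2,"z":0,"ax":0,"ay":0,"az":0},{"jaw":100,"x":-45,"y":2,"z":0,"ax":0,"ay":0,"az":0},{"jaw":100,"x":-24,"y":2,"z":0,"ax":0,"ay":0,"az":0},{"jaw":100,"x":0,"y":0,"z":0,"ax":0,"ay":0,"az":0}]'; python3 -m crank '[{"jaw":100,"x":0,"y":0,"z":30,"ax":0,"ay":0,"az":0},{"jaw":100,"x":0,"y":0,"z":25,"ax":0,"ay":0,"az":0},{"jaw":100,"x":0,"y":0,"z":15,"ax":0,"ay":0,"az":0},{"jaw":100,"x":0,"y":0,"z":0,"ax":0,"ay":0,"az":0},{"jaw":100,"x":0,"y":0,"z":0,"ax":0,"ay":0,"az":0}]'
```

```text
t: 20.32
eef_pos: [0.5689, -0.1326, 0.2793]
tool_rot: [0.0, 0.71, 0.705, -0.001]
contact_force: [-0.1, -0.1, 0.2]
gripper_width: 1.0
t: 20.95
eef_pos: [0.5711, -0.1277, 0.2101]
tool_rot: [0.001, 0.707, 0.707, 0.001]
contact_force: [-0.1, -0.3, -0.7]
gripper_width: 0.997
```

```bash
python3 -m crank '[{"jaw":100,"x":-3.1,"y":0.4,"z":30,"ax":0,"ay":0,"az":0},{"jaw":100,"x":0,"y":0,"z":28,"ax":0,"ay":0,"az":0},{"jaw":100,"x":0,"y":0,"z":14,"ax":0,"ay":0,"az":0},{"jaw":100,"x":0,"y":0,"z":7,"ax":0,"ay":0,"az":0},{"jaw":100,"x":0,"y":0,"z":0,"ax":0,"ay":0,"az":0},{"jaw":100,"x":0,"y":0,"z":0,"ax":0,"ay":0,"az":0},{"jaw":20,"x":0,"y":0,"z":0,"ax":0,"ay":0,"az":0},{"jaw":20,"x":0,"y":0,"z":0,"ax":0,"ay":0,"az":0},{"jaw":20,"x":0,"y":0,"z":0,"ax":0,"ay":0,"az":0},{"jaw":20,"x":0,"y":0,"z":0,"ax":0,"ay":0,"az":0},{"jaw":20,"x":0,"y":0,"z":0,"ax":0,"ay":0,"az":0}]' 60
```

```text
t: 22.32
eef_pos: [0.5714, -0.1308, 0.1306]
tool_rot: [0.0, 0.707, 0.707, 0.0]
contact_force: [0.1, 0.3, 4.8]
gripper_width: 0.326
```

```bash
python3 -m crank '[{"jaw":20,"x":0,"y":0,"z":-4,"ax":0,"ay":0,"az":0},{"jaw":20,"x":0,"y":0,"z":-4,"ax":0,"ay":0,"az":0},{"jaw":20,"x":0,"y":0,"z":-4,"ax":0,"ay":0,"az":0},{"jaw":20,"x":0,"y":0,"z":-4,"ax":0,"ay":0,"az":0},{"jaw":20,"x":0,"y":0,"z":-4,"ax":0,"ay":0,"az":0},{"jaw":20,"x":0,"y":0,"z":-4,"ax":0,"ay":0,"az":0},{"jaw":20,"x":0,"y":0,"z":-4,"ax":0,"ay":0,"az":0},{"jaw":20,"x":0,"y":0,"z":-12,"ax":0,"ay":0,"az":0},{"jaw":20,"x":0,"y":0,"z":-30,"ax":0,"ay":0,"az":0},{"jaw":20,"x":0,"y":0,"z":-30,"ax":0,"ay":0,"az":0},{"jaw":20,"x":0,"y":0,"z":-10,"ax":0,"ay":0,"az":0},{"jaw":20,"x":0,"y":0,"z":0,"ax":0,"ay":0,"az":0}]'; python3 -m crank '[{"jaw":20,"x":25,"y":-1,"z":0,"ax":0,"ay":0,"az":0},{"jaw":20,"x":45,"y":-2.1,"z":0,"ax":0,"ay":0,"az":0},{"jaw":20,"x":45,"y":-2.1,"z":0,"ax":0,"ay":0,"az":0},{"jaw":20,"x":45,"y":-2.1,"z":0,"ax":0,"ay":0,"az":0},{"jaw":20,"x":45,"y":-2.1,"z":0,"ax":0,"ay":0,"az":0},{"jaw":20,"x":45,"y":-2.1,"z":0,"ax":0,"ay":0,"az":0},{"jaw":20,"x":45,"y":-2.1,"z":0,"ax":0,"ay":0,"az":0},{"jaw":20,"x":45,"y":-2.1,"z":0,"ax":0,"ay":0,"az":0},{"jaw":20,"x":45,"y":-2.1,"z":0,"ax":0,"ay":0,"az":0},{"jaw":20,"x":45,"y":-2.1,"z":0,"ax":0,"ay":0,"az":0},{"jaw":20,"x":30,"y":-2.1,"z":0,"ax":0,"ay":0,"az":0}]'; python3 -m crank '[{"jaw":20,"x":0,"y":0,"z":0,"ax":0,"ay":0,"az":0},{"jaw":20,"x":0,"y":0,"z":0,"ax":0,"ay":0,"az":0},{"jaw":20,"x":0,"y":0,"z":0,"ax":0,"ay":0,"az":0}]'
```

```text
t: 23.82
eef_pos: [0.5711, -0.1308, 0.2405]
tool_rot: [0.0, 0.707, 0.707, 0.0]
contact_force: [0.3, -0.2, -2.5]
gripper_width: 0.328
t: 25.2
eef_pos: [0.5473, 0.3315, 0.2381]
tool_rot: [-0.001, 0.706, 0.708, -0.001]
contact_force: [-0.0, 0.0, -3.1]
gripper_width: 0.325
t: 25.58
eef_pos: [0.5493, 0.3274, 0.2395]
tool_rot: [0.0, 0.708, 0.706, -0.001]
contact_force: [-0.6, 0.4, -2.3]
gripper_width: 0.324
```

```bash
python3 -m crank '[{"jaw":20,"x":2.1,"y":-0.3,"z":10,"ax":0,"ay":0,"az":0},{"jaw":20,"x":0,"y":0,"z":25,"ax":0,"ay":0,"az":0},{"jaw":20,"x":0,"y":0,"z":22,"ax":0,"ay":0,"az":0},{"jaw":20,"x":0,"y":0,"z":10,"ax":0,"ay":0,"az":0},{"jaw":20,"x":0,"y":0,"z":0,"ax":0,"ay":0,"az":0},{"jaw":20,"x":0,"y":0,"z":0,"ax":0,"ay":0,"az":0}]'; python3 - <<'E'
from h import *
ims=[]
e=readout.get_obs()['eef_pos']; print(e)
for n in ('side','scene'):
    c,p,d=grab(n); R,t=np.array(c['R']),np.array(c['t'])
    def pix(X): q=R@np.array(X)+t; return np.array([c['cx']+c['fx']*q[0]/q[2],c['cy']+c['fy']*q[1]/q[2]])
    g=pix([.549,.3295,.13]); x0,y0=int(g[0]-40),int(g[1]-55); s=5
    im=cv2.resize(p[y0:y0+110,x0:x0+79,::-1],None,fx=s,fy=s)
    ims.append(im); print(n,x0,y0)
    for l,X in (('tip',[.549,.3295,.125]),('tip+10x',[.559,.3295,.125]),('tip+10y',[.549,.3395,.125]),('sleeve',[.549,.3295,.072]),('hubtop',[e[0],e[1],e[2]+.0195]),('under',[e[0],e[1],e[2]-.0325])):
        print(l,((pix(X)-[x0,y0]+.5)*s).round(1))
cv2.imwrite('pics/s7.png',np.hstack(ims))
E
```

```text
t: 26.32
eef_pos: [0.5492, 0.3316, 0.174]
tool_rot: [0.0, 0.707, 0.707, 0.001]
contact_force: [0.4, -0.4, -3.0]
gripper_width: 0.321
[0.54919718 0.33162239 0.17404905]
side 233 93
tip [205.2 289.6]
tip+10x [226.2 286.8]
tip+10y [201.2 280.2]
sleeve [212.1 389.6]
hubtop [195.3 150.4]
under [202.5 255.2]
scene 411 267
tip [200.9 288. ]
tip+10x [182.2 301.5]
tip+10y [221.1 305.6]
sleeve [176.7 370.5]
hubtop [239.3 175.4]
under [212.8 264.9]
```

View pics/s7.png

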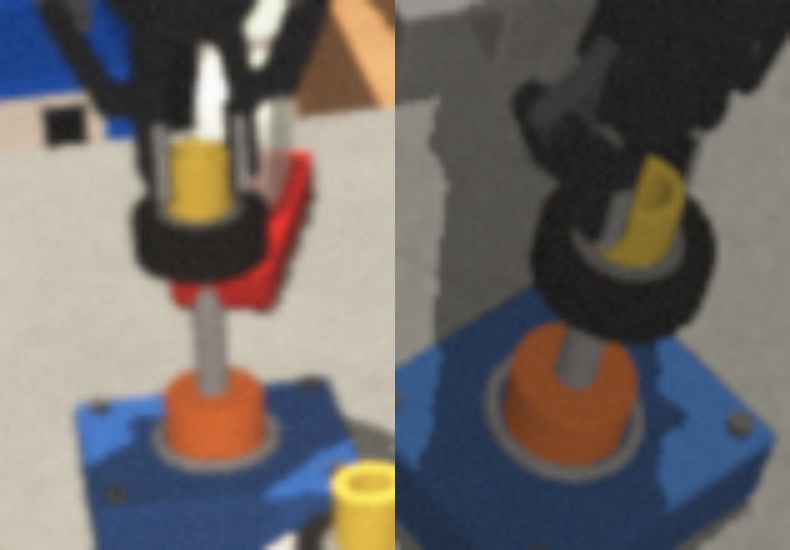

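Side view: the wheel's axis (column 201) and the axle (207 at the tip, 214 at the sleeve) follow the expected line, so x is aligned to within about 1 mm. The scene view suggests the wheel is a few mm too far in +y. I'll shift by -2.3 mm, lower slowly and watch the lateral force.

```bash
python3 -m crank '[{"jaw":20,"x":-2.3,"y":0,"z":0,"ax":0,"ay":0,"az":0},{"jaw":20,"x":0,"y":0,"z":6,"ax":0,"ay":0,"az":0},{"jaw":20,"x":0,"y":0,"z":6,"ax":0,"ay":0,"az":0},{"jaw":20,"x":0,"y":0,"z":4,"ax":0,"ay":0,"az":0},{"jaw":20,"x":0,"y":0,"z":2.5,"ax":0,"ay":0,"az":0},{"jaw":20,"x":0,"y":0,"z":2.5,"ax":0,"ay":0,"az":0},{"jaw":20,"x":0,"y":0,"z":0,"ax":0,"ay":0,"az":0},{"jaw":20,"x":0,"y":0,"z":0,"ax":0,"ay":0,"az":0}]'
```

```text
t: 27.42
eef_pos: [0.5487, 0.3291, 0.1523]
tool_rot: [0.0, 0.707, 0.707, 0.0]
contact_force: [0.5, 0.4, -3.1]
gripper_width: 0.322
```

```bash
python3 -m crank '[{"jaw":20,"x":0,"y":0,"z":2,"ax":0,"ay":0,"az":0},{"jaw":20,"x":0,"y":0,"z":2,"ax":0,"ay":0,"az":0},{"jaw":20,"x":0,"y":0,"z":2,"ax":0,"ay":0,"az":0},{"jaw":20,"x":0,"y":0,"z":2,"ax":0,"ay":0,"az":0},{"jaw":20,"x":0,"y":0,"z":0,"ax":0,"ay":0,"az":0},{"jaw":20,"x":0,"y":0,"z":0,"ax":0,"ay":0,"az":0}]'
```

```text
t: 28.18
eef_pos: [0.5486, 0.3289, 0.144]
tool_rot: [-0.0, 0.707, 0.707, -0.0]
contact_force: [-0.9, -0.4, -3.5]
gripper_width: 0.325
```

```bash
python3 -m crank '[{"jaw":20,"x":0,"y":0,"z":2.5,"ax":0,"ay":0,"az":0},{"jaw":20,"x":0,"y":0,"z":2.5,"ax":0,"ay":0,"az":0},{"jaw":20,"x":0,"y":0,"z":2.5,"ax":0,"ay":0,"az":0},{"jaw":20,"x":0,"y":0,"z":2.5,"ax":0,"ay":0,"az":0},{"jaw":20,"x":0,"y":0,"z":2.5,"ax":0,"ay":0,"az":0},{"jaw":20,"x":0,"y":0,"z":2.5,"ax":0,"ay":0,"az":0},{"jaw":20,"x":0,"y":0,"z":2.5,"ax":0,"ay":0,"az":0},{"jaw":20,"x":0,"y":0,"z":2.5,"ax":0,"ay":0,"az":0},{"jaw":20,"x":0,"y":0,"z":2.5,"ax":0,"ay":0,"az":0},{"jaw":20,"x":0,"y":0,"z":2.5,"ax":0,"ay":0,"az":0},{"jaw":20,"x":0,"y":0,"z":2.5,"ax":0,"ay":0,"az":0},{"jaw":20,"x":0,"y":0,"z":2.5,"ax":0,"ay":0,"az":0}]'
```

```text
t: 29.68
eef_pos: [0.5486, 0.3289, 0.1139]
tool_rot: [0.0, 0.707, 0.707, -0.0]
contact_force: [-0.7, -2.0, -2.5]
gripper_width: 0.324
```

```bash
python3 -m crank '[{"jaw":20,"x":0,"y":0,"z":1.5,"ax":0,"ay":0,"az":0},{"jaw":20,"x":0,"y":0,"z":1.5,"ax":0,"ay":0,"az":0},{"jaw":20,"x":0,"y":0,"z":1.5,"ax":0,"ay":0,"az":0},{"jaw":20,"x":0,"y":0,"z":1.5,"ax":0,"ay":0,"az":0},{"jaw":20,"x":0,"y":0,"z":0,"ax":0,"ay":0,"az":0}]'
```

```text
t: 30.3
eef_pos: [0.5486, 0.3289, 0.1079]
tool_rot: [0.0, 0.707, 0.707, -0.0]
contact_force: [0.5, -1.3, -3.8]
gripper_width: 0.323
```

```bash
python3 -m crank '[{"jaw":20,"x":0,"y":0,"z":1.2,"ax":0,"ay":0,"az":0},{"jaw":20,"x":0,"y":0,"z":1.2,"ax":0,"ay":0,"az":0},{"jaw":20,"x":0,"y":0,"z":1.2,"ax":0,"ay":0,"az":0},{"jaw":20,"x":0,"y":0,"z":1.2,"ax":0,"ay":0,"az":0},{"jaw":20,"x":0,"y":0,"z":0,"ax":0,"ay":0,"az":0}]'
```

```text
t: 30.92
eef_pos: [0.5489, 0.3289, 0.1042]
tool_rot: [0.0, 0.707, 0.707, 0.0]
contact_force: [-1.4, -3.9, 5.4]
gripper_width: 0.328
```

```bash
python3 -m crank '[{"jaw":20,"x":0,"y":0,"z":1,"ax":0,"ay":0,"az":0},{"jaw":20,"x":0,"y":0,"z":1,"ax":0,"ay":0,"az":0},{"jaw":20,"x":0,"y":0,"z":1,"ax":0,"ay":0,"az":0},{"jaw":20,"x":0,"y":0,"z":1,"ax":0,"ay":0,"az":0},{"jaw":20,"x":0,"y":0,"z":0,"ax":0,"ay":0,"az":0}]'
```

```text
t: 31.55
eef_pos: [0.5489, 0.3289, 0.1003]
tool_rot: [0.0, 0.707, 0.707, 0.0]
contact_force: [-1.9, -3.3, 5.5]
gripper_width: 0.321
```

Sleeve sliding at a steady force. From here I go in 1 mm checks.

```bash
python3 -m crank '[{"jaw":20,"x":0,"y":0,"z":0.7,"ax":0,"ay":0,"az":0},{"jaw":20,"x":0,"y":0,"z":0.7,"ax":0,"ay":0,"az":0},{"jaw":20,"x":0,"y":0,"z":0,"ax":0,"ay":0,"az":0}]'
```

```text
t: 31.92
eef_pos: [0.5489, 0.3289, 0.0989]
tool_rot: [0.0, 0.707, 0.707, 0.0]
contact_force: [-1.4, -3.1, 5.3]
gripper_width: 0.327
```

```bash
python3 -m crank '[{"jaw":20,"x":0,"y":0,"z":0.6,"ax":0,"ay":0,"az":0},{"jaw":20,"x":0,"y":0,"z":0.6,"ax":0,"ay":0,"az":0},{"jaw":20,"x":0,"y":0,"z":0,"ax":0,"ay":0,"az":0}]'
```

```text
t: 32.3
eef_pos: [0.5489, 0.3289, 0.0977]
tool_rot: [0.0, 0.707, 0.707, 0.0]
contact_force: [-2.4, -4.2, 5.6]
gripper_width: 0.324
```

```bash
python3 -m crank '[{"jaw":20,"x":0,"y":0,"z":0.6,"ax":0,"ay":0,"az":0},{"jaw":20,"x":0,"y":0,"z":0.6,"ax":0,"ay":0,"az":0},{"jaw":20,"x":0,"y":0,"z":0,"ax":0,"ay":0,"az":0}]'
```

```text
t: 32.67
eef_pos: [0.5489, 0.3289, 0.0965]
tool_rot: [0.0, 0.707, 0.707, 0.0]
contact_force: [-2.3, -3.5, 5.6]
gripper_width: 0.322
```

```bash
python3 - <<'E'
from h import *
o=readout.get_obs(); print(o['t'],o['eef_pos'],o['contact_force'])
E
```

```text
32.675 [0.54891819 0.32891777 0.09652363] [-2.29346116 -3.45464714  5.62149359]
```

```bash
python3 -m crank '[{"jaw":20,"x":0,"y":0,"z":0.6,"ax":0,"ay":0,"az":0},{"jaw":20,"x":0,"y":0,"z":0.6,"ax":0,"ay":0,"az":0},{"jaw":20,"x":0,"y":0,"z":0,"ax":0,"ay":0,"az":0}]'
```

```text
t: 33.05
eef_pos: [0.5489, 0.3289, 0.0958]
tool_rot: [0.0, 0.707, 0.707, 0.0]
contact_force: [-3.3, -4.2, 9.3]
gripper_width: 0.322
```

```bash
python3 -m crank '[{"jaw":20,"x":0,"y":0,"z":0.5,"ax":0,"ay":0,"az":0},{"jaw":20,"x":0,"y":0,"z":0,"ax":0,"ay":0,"az":0}]'
```

```text
t: 33.3
eef_pos: [0.5489, 0.3289, 0.0958]
tool_rot: [0.0, 0.707, 0.707, 0.0]
contact_force: [-4.4, -5.3, 12.0]
gripper_width: 0.322
```

The arm has stalled with the force rising, so this is solid at about 15 N. I'll add a touch and hold.

```bash
python3 -m crank '[{"jaw":20,"x":0,"y":0,"z":0.2,"ax":0,"ay":0,"az":0},{"jaw":20,"x":0,"y":0,"z":0,"ax":0,"ay":0,"az":0},{"jaw":20,"x":0,"y":0,"z":0,"ax":0,"ay":0,"az":0},{"jaw":20,"x":0,"y":0,"z":0,"ax":0,"ay":0,"az":0},{"jaw":20,"x":0,"y":0,"z":0,"ax":0,"ay":0,"az":0},{"jaw":20,"x":0,"y":0,"z":0,"ax":0,"ay":0,"az":0},{"jaw":20,"x":0,"y":0,"z":0,"ax":0,"ay":0,"az":0},{"jaw":20,"x":0,"y":0,"z":0,"ax":0,"ay":0,"az":0}]'
```

```text
t: 34.3
eef_pos: [0.549, 0.3289, 0.0958]
tool_rot: [0.0, 0.707, 0.707, 0.0]
contact_force: [-5.3, -5.0, 13.6]
gripper_width: 0.325
```

```bash
python3 -m crank '[{"jaw":20,"x":0,"y":0,"z":-1.6,"ax":0,"ay":0,"az":0},{"jaw":80,"x":0,"y":0,"z":0,"ax":0,"ay":0,"az":0},{"jaw":80,"x":0,"y":0,"z":0,"ax":0,"ay":0,"az":0},{"jaw":80,"x":0,"y":0,"z":0,"ax":0,"ay":0,"az":0},{"jaw":80,"x":0,"y":0,"z":-5,"ax":0,"ay":0,"az":0},{"jaw":100,"x":0,"y":0,"z":-20,"ax":0,"ay":0,"az":0},{"jaw":100,"x":0,"y":0,"z":-40,"ax":0,"ay":0,"az":0},{"jaw":100,"x":0,"y":0,"z":-50,"ax":0,"ay":0,"az":0},{"jaw":100,"x":0,"y":0,"z":-50,"ax":0,"ay":0,"az":0},{"jaw":100,"x":0,"y":0,"z":-20,"ax":0,"ay":0,"az":0},{"jaw":100,"x":0,"y":0,"z":0,"ax":0,"ay":0,"az":0},{"jaw":100,"x":0,"y":0,"z":0,"ax":0,"ay":0,"az":0}]'; python3 - <<'E'
from h import *
c,p,d=grab('side'); c2,p2,d2=grab('scene')
a=cv2.resize(p[130:330,215:415],(400,400)); b=cv2.resize(p2[170:400,300:500],(400,460))[60:]
cv2.imwrite('pics/end.png',np.hstack([a,b])[:,:,::-1])
for cc,w,ps in ((c,cloud(c,d),p),(c2,cloud(c2,d2),p2)):
    hsv=cv2.cvtColor(ps,cv2.COLOR_RGB2HSV); y=(hsv[...,0]>20)&(hsv[...,0]<35)&(hsv[...,1]>120)
    for n,cx,cy in (('L',.572,.1),('J',.549,.329)):
        m=y&(abs(w[...,0]-cx)<.03)&(abs(w[...,1]-cy)<.03)&(w[...,2]<.2); Q=w[m]
        if len(Q): t=Q[Q[:,2]>np.percentile(Q[:,2],95)-.006]; print(n,len(Q),np.percentile(Q[:,2],95),cv2.minEnclosingCircle(t[:,:2].astype(np.float32)))
E
```

```text
t: 35.8
eef_pos: [0.5481, 0.3287, 0.2796]
tool_rot: [-0.0, 0.707, 0.707, -0.001]
contact_force: [-0.2, -1.0, -0.9]
gripper_width: 0.999
L 249 0.14949382302922282 ((0.5737512707710266, 0.1001608669757843), 0.015895016491413116)
J 131 0.11370990753777926 ((0.5473544001579285, 0.3243062198162079), 0.013314563781023026)
L 235 0.15028247728851402 ((0.573168933391571, 0.10343387722969055), 0.015614237636327744)
J 219 0.11573955932301874 ((0.5497224926948547, 0.3335665464401245), 0.0154833123087883)
```

View pics/end.png

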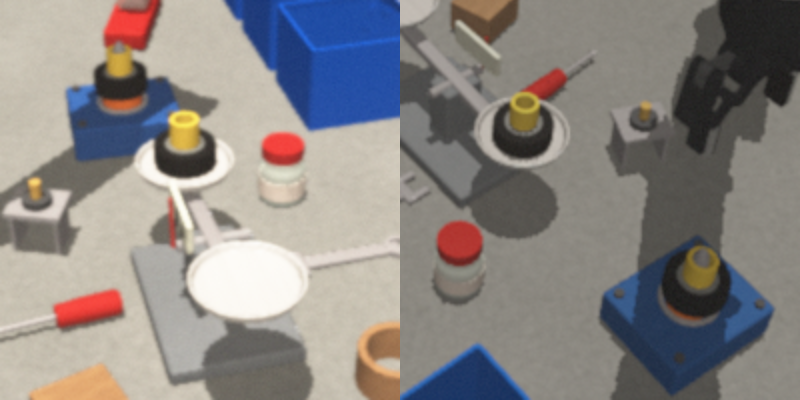

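The heavier wheel sits level on the jig, with the axle tip showing in its bore at (120,50) left and (705,258) right. Its hub top is at about 114–116 mm, so its underside is at about 63 mm. The lighter wheel stands on the left pan, and the bystanders I can see look undisturbed.

```bash
python3 -c "
from station import ticket; print(ticket.hand_in())"
```

```text
the job is handed in; nothing more can be done
None
```

I weighed both wheels, pressed the heavier one home on the jig, and handed the job in at about 36 s of the 72 s allowed. No verdict was given.

- **Weighing:** I set one wheel on each pan and let go. The beam rested against its stop with the right pan low (hub tops at about 150 mm right and 177 mm left). So the wheel first taken from the far end of the tray is the heavier.
- **Pressing:** I lowered that wheel over the axle in small steps. The sleeve slid at roughly 8 to 9 N and stopped solid about 8.5 mm down. I held it for about 1 s at 15 to 17 N (wrist reading plus the wheel's weight), then let go.
- **Last checks:** The wheel looks level, with the axle tip in its bore and its underside at about 63 mm, below the 70.5 mm limit. The lighter wheel is on the left pan within a few mm of its centre. The arm is clear of everything, and the bystanders in the last pictures look undisturbed; the spacer and parts of some others were outside those crops.
- **Disagreements:** The side and scene cameras differed by up to 9 mm in y at the jig. I used the wrist camera's axle position, corrected by comparing it with a wheel whose position I knew. The wheel went over the axle without touching the tip, but sideways forces of up to about 5 N built up during the press.
- **Refused command:** My first move was rejected for missing keys, so nothing moved and it did no harm.

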